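Return the dispensing bottles to the stock tray in the order of the stock

ROBOT

A 7-joint arm with a two-finger parallel gripper is mounted at the origin on the work surface. World frame = base frame: x ahead of the robot, y to its left, z up, the work surface at z = 0. Lengths are in m, angles in degrees, forces in N, time in s.
With the tool pointing down it reaches from about 0.425 to 0.875 m from the base axis. Payload 4.7 kg.
Tool frame: the origin (TCP) lies at the very end of the fingers, on their centre line; the grasp point (between the pads) lies 19 mm behind it; z points along the fingers, y is the line along which they close (so a half turn about z gives the same grasp; the last joint's range is limited). The gripper opens to 87 mm and grips with 3 to 60 N. Pads are 19 mm wide; open, the fingers measure 117 mm over their backs; the gripper's body (75 mm by 190 mm) begins 51 mm behind the grasp point.
Start: joints at [65.38, 18.392, -4.016, 83.108, 1.295, 78.541, -3.26], TCP at [0.279, -0.587, 0.223] pointing down, gripper open.
Joint ranges: [-163.93, 163.93], [-17.29, 119.83], [-79.2, 71.16], [3.27, 140.29], [-89.18, 269.18], [5.43, 117.66], [-154.24, 154.24]. Speed limits (degrees/s): [147.25, 147.25, 180, 180, 180, 180, 180].

INTERFACE

Orientations are given as [roll, pitch, yaw] about the fixed x, y, z axes, in that order (R = Rz(yaw) Ry(pitch) Rx(roll)).
In Python, from cell import get_obs, eyes, env gives the robot as it stands.
- The arm moves only by the tool servo_tool, never from a script. Its argument "series" is a list that holds one entry, the list of rows, each a list of 7 numbers: the shift along the tool's x, y, z in units of 300 mm (1.0 is 300 mm), then the turn, a rotation vector about the tool's x, y, z in units of pi rad (1.0 is pi rad), then the opening, from 0 (shut) to 1 (fully open). In form: [[[tx, ty, tz, wx, wy, wz, gripper], ...]]. A call has 1 to 12 rows; each row is the pose to reach, as a shift and turn from the pose commanded when the call began, along the tool's axes at that moment, turning the shorter way round; what a row does not reach only later rows make up. A row lasts 1/12 s, in which the tool goes at most 41.7 mm and 7.16 degrees, less where a joint would pass 70% of its speed; a pose out of reach is approached as far as the arm can. A call with a number of a shift or a turn outside -1 to 1 is refused whole. A call with a gripper value outside its range is refused whole. The fingers move at their own pace and stop on an object; "grip_force" is the grip in N (left out, the last holds). Time passes only in rows, so rows that repeat a pose let the fingers close. It gives the time, the measured TCP pose, the force, the opening and the grip force at its end, in the units of the state.
- get_obs(): the state, without advancing time (a new reading comes with each control period).
- eyes.read_camera(name): name is "scene" or "top" or "wrist"; returns a dict with "frame" (400x640x3 uint8, red, green, blue), "depth" (400x640 float32, m along the optical axis (not along the pixel's ray), 0 where there is no reading), "fx", "fy", "cx", "cy" (pixels), "distortion" ([k1, k2, p1, p2, k3] as OpenCV has them; the pictures are not rectified), "origin" and "rotation" of the camera in the world; the wrist camera has in their place "mount" (4x4, takes a point from camera to tool coordinates, whose origin is the TCP and whose axes are the flange's). Camera axes: x right, y down, z forward; pixel columns grow to the right and rows downward; lengths in m; the calibration is good to about 2 mm. A picture is of the moment at which its call begins: read the wrist's pose just before it.
- env.sign_off(): hands the job in; it is judged then, once.
The state is a dict: "time_s": time; "qpos": joint angles; "joint_velocities": joint speeds; "effort": joint torques, N m; "tool_pos": TCP position; "tool_rot": TCP orientation; "force": force on the tool from outside, world axes, zero at the start; "wrist_torque": the same for the moment, N m; "grip_width": finger opening in m; "grasp_force": force on a finger pad.
Only numpy, scipy, OpenCV 4.12 (cv2) and the standard library are available. Lean on these libraries where they do the work, as an engineer would, in place of code of your own. Each camera call takes 0.05 s, during which the arm holds its last target. There are 200 camera calls.

TASK

Move the four small bottles from the carrier into the empty front row of the stock tray, one to a compartment, in the same order as the big stock bottles behind them: each small bottle stands directly in front of the big bottle of its own shape. Keep the small bottles upright all the way, and do not knock over or push out of place the stock bottles.

Things in the scene. Friction and masses are not known exactly. Their poses are not given: they have to be found in the camera images.
- carrier: Blue plastic carrier tray fixed on the bench nearest the robot, 84 mm (its x) by 324 mm (its y), turned up to 0.12 rad; origin at the centre of its underside. One row of four open compartments, 76 x 76 mm inside, centred at y = -120, -40, 40, 120 mm, a small bottle in each at the start. Floor 5 mm, wall tops 30 mm above the bench; walls 4 mm thick.
- stock_tray: Grey tray fixed beyond the carrier, x away from the robot, turned up to 0.12 rad, x -92 to 98, y -162 to 162 mm from its origin on the underside. Two rows of four compartments centred at y = -120, -40, 40, 120 mm: front (empty) at x = -50, 76 x 76 mm inside; back (stock bottles) at x = 50, 88 x 76 mm inside. Floor 5 mm, walls 30 mm above the bench; an 18 mm wide rib between the rows.
- small_round: Small 60 ml white plastic round narrow-neck bottle: body 40 mm diameter, straight-sided up to 55 mm, sloping shoulder, 25 mm cap, 80 mm tall. Orange cap. Origin at the centre of its base, z up. 45 to 91 g, standing loose in any one of the carrier's compartments, base 5 mm above the bench.
- small_square: Small 60 ml white plastic square bottle: body 38 x 38 mm, straight-sided up to 56 mm, 27 mm cap, 78 mm tall. Orange cap. Origin at the centre of its base, z up. 45 to 91 g, standing loose in any one of the carrier's compartments, base 5 mm above the bench. Sides roughly parallel to the carrier (within 0.2 rad).
- small_jar: Small 60 ml white plastic wide-mouth round jar: 46 mm diameter, lid 44 mm across and nearly as wide as the jar, 67 mm tall; straight-sided up to 50 mm. Orange cap. Origin at the centre of its base, z up. 45 to 91 g, standing loose in any one of the carrier's compartments, base 5 mm above the bench.
- small_oblong: Small 60 ml white plastic flat oblong bottle: body 54 mm long (its own x) by 30 mm thick (its own y), straight-sided up to 56 mm, 24 mm cap, 78 mm tall. Orange cap. Origin at the centre of its base, z up. 45 to 91 g, standing loose in any one of the carrier's compartments, base 5 mm above the bench. Sides roughly parallel to the carrier (within 0.2 rad).
- stock_round: Big stock bottle, 1.5 times the small one and of the same shape (round): 60 mm diameter, 120 mm tall; white plastic with orange cap. Origin at the centre of its base, z up. Loose, about 240 g, in any one of the four back-row compartments of the stock tray.
- stock_square: Big stock bottle, 1.5 times the small one and of the same shape (square): 57 x 57 mm, 117 mm tall; white plastic with orange cap. Origin at the centre of its base, z up. Loose, about 240 g, in any one of the four back-row compartments of the stock tray.
- stock_jar: Big stock bottle, 1.5 times the small one and of the same shape (jar): 69 mm diameter, lid nearly as wide, 101 mm tall; white plastic with orange cap. Origin at the centre of its base, z up. Loose, about 240 g, in any one of the four back-row compartments of the stock tray.
- stock_oblong: Big stock bottle, 1.5 times the small one and of the same shape (oblong): 81 x 45 mm, long side across the rows, 117 mm tall; white plastic with orange cap. Origin at the centre of its base, z up. Loose, about 240 g, in any one of the four back-row compartments of the stock tray.
There are look-alikes about, which are no part of the job. Leave any green look-alike of the small_jar alone. What is shaped like the stock_jar but blue or green is not meant.

How it is judged:
By the outcome, as a careful person would: the job done as asked, in the order asked, and still so for the second after the job is handed in, with the robot touching nothing.
It also fails if it takes over 112 s, if anything falls off the work surface, if the arm or the gripper's body presses on something with over 40 N, if the wrist force passes 120 N, or if a joint passes its speed limit or range.

## Working session

There is one attempt and no reset: what is moved stays moved. The work goes in short steps, Python scripts to look and compute and a tool call to move; the robot and the scene stay as the last step left them, time stands still between calls to the robot, and variables do not carry over. Pictures are saved under pics/ and viewed, at most 14 in all, crops included, and the job is handed in when it is done.

Besides the shell and the picture viewer there is one more tool, called after "Call:" as name(argument=value, ...) on one line, values as JSON. servo_tool: Moves the arm, as the interface text tells. Shifts and turns lie within -1 to 1; 1 stands for 300 mm of shift or pi rad of turn. Its arguments: {"type":"object","properties":{"series":{"type":"array"},"grip_force":{"type":"number"}},"required":["series"]}

```bash
mkdir -p pics; ls
cat > h.py <<'E'
import numpy as np, cv2
from cell import get_obs, eyes, env
from scipy.spatial.transform import Rotation as R
def snap(n,fn):
    c=eyes.read_camera(n); cv2.imwrite('pics/'+fn,c['frame'][:,:,::-1]); np.savez('pics/'+fn+'.npz',**c); return c
def cloud(c):
    K=np.array([[c['fx'],0,c['cx']],[0,c['fy'],c['cy']],[0,0,1]]); h,w=c['depth'].shape
    u,v=np.meshgrid(np.arange(w),np.arange(h))
    n=cv2.undistortPoints(np.stack([u,v],-1).reshape(-1,1,2).astype(float),K,np.array(c['distortion'])).reshape(h,w,2)
    p=np.dstack([n*c['depth'][...,None],c['depth']])
    return p@np.array(c['rotation']).T+np.array(c['origin'])
E
python3 - <<'E'
from h import *
o=get_obs(); print({k:np.round(v,3) for k,v in o.items()})
for n in ('top','scene'):
    c=snap(n,n+'0.png'); print(n,c['fx'],c['cx'],c['cy'],c['distortion'],c['origin'],np.array(c['rotation']).shape)
E
```

```text
pics
{'time_s': np.float64(0.0), 'qpos': array([65.383, 18.439, -4.015, 83.176,  1.295, 78.541, -3.262]), 'joint_velocities': array([-0.012, -0.012,  0.041,  0.033, -0.001, -0.009, -0.07 ]), 'effort': array([-1.0000e-03, -4.9129e+01, -4.0400e-01, -3.1252e+01, -6.4000e-02,
        4.4000e-02,  0.0000e+00]), 'tool_pos': array([ 0.279, -0.587,  0.221]), 'tool_rot': array([-1.79888e+02,  6.00000e-03,  2.54240e+01]), 'force': array([ 0.474, -0.117,  0.603]), 'wrist_torque': array([-0.011,  0.024, -0.008]), 'grasp_force': np.float64(0.0), 'grip_width': np.float64(0.087)}
top 401.3006593146561 320.7696628443107 197.29975091402557 [-0.10004988  0.          0.          0.          0.        ] [ 0.48045728 -0.01600192  0.85784853] (3,)
scene 517.4313539021575 318.08915226335984 200.20239990880938 [-0.10670556  0.          0.          0.          0.        ] [ 1.23773909 -0.79845574  0.74724724] (3,)
```

```bash
sed -i "s/np.array(c\['rotation'\]).T/R.from_euler('xyz',c['rotation'],degrees=True).as_matrix().T/" h.py
python3 - <<'E'
from h import *
c=np.load('pics/top0.png.npz'); print(c['rotation']); P=cloud(c); 
print(P[200,320],P[100,320],P[200,100],P[50,50],P[350,600])
E
```

```text
[-174.14531603    0.47847365  -90.81782859]
[ 5.62741802e-01 -8.35574107e-03 -2.86264447e-04] [ 0.78573806 -0.01147826 -0.00095864] [ 0.56999103  0.48266079 -0.00073723] [9.36086254e-01 6.38973550e-01 6.23012713e-04] [ 0.21941168 -0.62346198 -0.00094342]
```

View pics/top0.png

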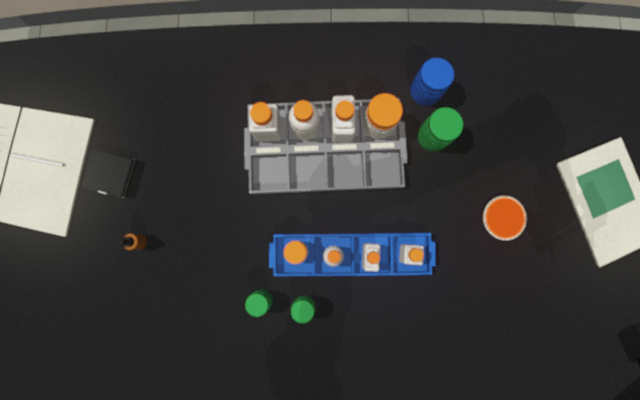

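View pics/scene0.png

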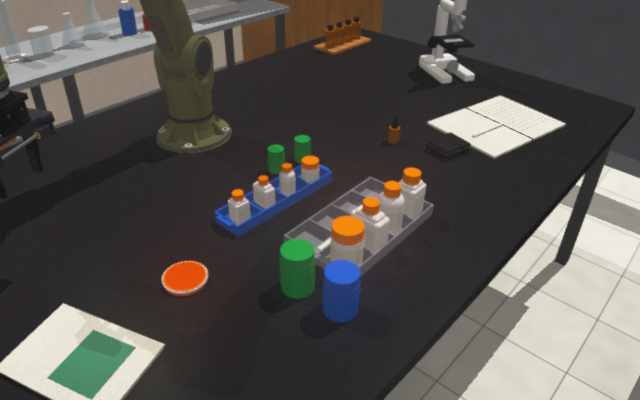

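Run:
```python
from h import *
c=np.load('pics/top0.png.npz'); P=cloud(c); f=c['frame']
cv2.imwrite('pics/crop0.png',cv2.resize(f[80:330,230:450,::-1],None,fx=2.4*1,fy=2.4,interpolation=cv2.INTER_CUBIC))
hsv=cv2.cvtColor(f,cv2.COLOR_RGB2HSV).astype(int)
H,S,V=hsv[...,0],hsv[...,1],hsv[...,2]
orange=(H<20)&(S>150)&(V>120)
z=P[...,2]
n,l,st,ce=cv2.connectedComponentsWithStats(((orange)&(z>.04)).astype(np.uint8))
for i in range(1,n):
    if st[i,4]>30:
        m=(l==i); q=P[m]; zt=np.percentile(q[:,2],90); t=q[q[:,2]>zt-.008]
        print('cap',ce[i].round(),st[i,4],'z',zt.round(4),'ctr',((t.max(0)+t.min(0))/2).round(4),'mean',t.mean(0).round(4),'size',np.ptp(t,axis=0).round(3))
yy,xx=np.mgrid[0:400,0:640]
m=(H>100)&(H<125)&(S>120)&(z>.025)&(z<.036)&(yy>225)&(yy<285)&(xx>260)&(xx<445)
print('carrier',m.sum(),cv2.minAreaRect(P[m][:,:2].astype(np.float32)*1000), np.median(z[m]))
m=(S<60)&(z>.025)&(z<.036)&(yy>90)&(yy<200)&(xx>235)&(xx<415)
print('tray',m.sum(),cv2.minAreaRect(P[m][:,:2].astype(np.float32)*1000),np.median(z[m]))
# body white mid-heights of small bottles
for nm,(a,b,u,v) in dict(s_sq=(235,275,395,435),s_ob=(235,275,355,392),s_r=(235,275,315,355)).items():
    m=np.zeros(z.shape,bool); m[a:b,u:v]=1; m&=(S<70)&(z>.045)&(z<.075)
    print(nm,m.sum(),cv2.minAreaRect(P[m][:,:2].astype(np.float32)*1000),np.percentile(z[m],[10,50,90]).round(3))
```

```text
cap [384. 111.] 974 z 0.1077 ctr [ 0.6196 -0.0937  0.4788] mean [ 0.7249 -0.1371  0.1093] size [0.278 0.155 0.758]
cap [303. 110.] 316 z 0.1273 ctr [0.6111 0.0106 0.4887] mean [0.7216 0.0207 0.1281] size [0.261 0.053 0.738]
cap [344. 110.] 277 z 0.1241 ctr [ 0.6099 -0.0453  0.4872] mean [ 0.7214 -0.058   0.1253] size [0.259 0.059 0.741]
cap [261. 113.] 353 z 0.1241 ctr [0.6097 0.0519 0.4878] mean [0.7181 0.1004 0.127 ] size [0.258 0.136 0.74 ]
cap [132. 241.] 77 z 0.0512 ctr [0.4788 0.1892 0.4514] mean [0.4792 0.3748 0.0592] size [0.029 0.41  0.813]
cap [295. 252.] 369 z 0.0742 ctr [0.4549 0.0422 0.0717] mean [0.455  0.0413 0.0725] size [0.039 0.041 0.009]
cap [415. 255.] 139 z 0.0849 ctr [ 0.4466 -0.1924  0.0822] mean [ 0.4466 -0.1917  0.0833] size [0.021 0.024 0.01 ]
cap [334. 256.] 113 z 0.0872 ctr [ 0.4457 -0.0334  0.086 ] mean [ 0.4461 -0.0336  0.0856] size [0.021 0.021 0.007]
cap [373. 257.] 101 z 0.085 ctr [ 0.4434 -0.1091  0.0835] mean [ 0.4428 -0.1091  0.0835] size [0.019 0.02  0.006]
carrier 1280 ((446.964111328125, -72.88990783691406), (342.2479248046875, 83.3621597290039), 89.42881774902344) 0.030227579357039402
tray 3051 ((676.8277587890625, -21.204071044921875), (192.18453979492188, 341.17852783203125), 1.1750566959381104) 0.030441155495300798
s_sq 193 ((445.7902526855469, -192.02145385742188), (37.0875129699707, 37.642723083496094), 87.94649505615234) [0.055 0.061 0.067]
s_ob 279 ((442.3108825683594, -108.90526580810547), (30.551136016845703, 51.41987991333008), 88.51265716552734) [0.057 0.061 0.068]
s_r 163 ((446.5444030761719, -32.04277801513672), (37.65205383300781, 37.004791259765625), 89.01067352294922) [0.058 0.065 0.068]
```

View pics/crop0.png

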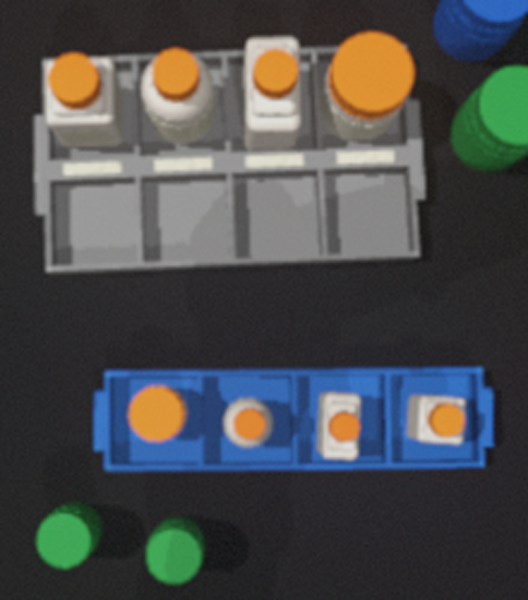

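```bash
cat >> h.py <<'E'
def go(x,y,z,yaw,o=None):
    o=o or get_obs(); A=R.from_euler('xyz',o['tool_rot'],degrees=True)
    B=R.from_euler('xyz',[180,0,yaw],degrees=True)
    d=np.array([x,y,z])-o['tool_pos']
    s=A.inv().apply(d)/.3; w=(A.inv()*B).as_rotvec()/np.pi
    print('at',np.round(o['tool_pos'],4),np.round(o['tool_rot'],2),'w',round(float(o['grip_width']),4),'F',np.round(o['force'],1),'t',round(float(o['time_s']),2))
    print('row',np.round(s,4).tolist(),np.round(w,4).tolist(),'dist_rows',np.linalg.norm(d)/.0417)
def wrist(fn):
    o=get_obs(); c=snap('wrist',fn); M=np.array(c['mount']); A=R.from_euler('xyz',o['tool_rot'],degrees=True).as_matrix()
    c=dict(c); T=A@M[:3,:3]; c['rotation']=R.from_matrix(T).as_euler('xyz',degrees=True); c['origin']=A@M[:3,3]+o['tool_pos']
    return c,cloud(c)
E
python3 - <<'E'
from h import *
c=eyes.read_camera('wrist'); print(np.round(c['mount'],3))
go(.444,-.109,.16,0)
E
```

```text
[[ 0.    -0.954 -0.299  0.081]
 [ 1.     0.001 -0.001 -0.   ]
 [ 0.001 -0.299  0.954 -0.161]
 [ 0.     0.     0.     1.   ]]
at [ 0.2789 -0.5866  0.2217] [-1.7991e+02  1.0000e-02  2.5430e+01] w 0.0869 F [-0.2  0.3  0.8] t 0.15
row [1.1808, -1.2012, 0.2074] [-0.0005, 0.0001, 0.1413] dist_rows 12.209354884699948
```

Call:
servo_tool(series=[[[0.6,-0.6,0,0,0,0.1413,0.8],[0.6,-0.6,0,0,0,0.1413,0.8],[0.6,-0.6,0,0,0,0.1413,0.8],[0.6,-0.6,0,0,0,0.1413,0.8],[0.6,-0.6,0,0,0,0.1413,0.8],[0.6,-0.6,0,0,0,0.1413,0.8],[0.6,-0.6,0,0,0,0.1413,0.8],[0.6,-0.6,0,0,0,0.1413,0.8]]], grip_force=12)

```text
time_s: 0.82
tool_pos: [0.366, -0.3441, 0.2228]
tool_rot: [180.0, -0.0, 0.4]
force: [0.0, -0.2, 0.4]
grip_width: 0.0694
grasp_force: 0.0
```

Run:
```python
from h import *
print(get_obs()['qpos']); go(.444,-.109,.16,0)
```

```text
[ 50.91409237   0.86462153 -10.78417578 103.33439446   0.15881327
  75.79667844 -49.55050899]
at [ 0.366  -0.3441  0.2228] [ 1.7999e+02 -2.0000e-02  3.6000e-01] w 0.0694 F [ 0.  -0.2  0.4] t 0.82
row [0.2649, -0.782, 0.2093] [0.0, -0.0001, 0.002] dist_rows 6.127881345238068
```

Call:
servo_tool(series=[[[0.265,-0.782,0.13,0,0,-0.002,0.65],[0.265,-0.782,0.13,0,0,-0.002,0.65],[0.265,-0.782,0.13,0,0,-0.002,0.65],[0.265,-0.782,0.13,0,0,-0.002,0.65],[0.265,-0.782,0.13,0,0,-0.002,0.65],[0.265,-0.782,0.13,0,0,-0.002,0.65],[0.265,-0.782,0.13,0,0,-0.002,0.65],[0.265,-0.782,0.13,0,0,-0.002,0.65],[0.265,-0.782,0.13,0,0,-0.002,0.65]]])

```text
time_s: 1.57
tool_pos: [0.4437, -0.1144, 0.1834]
tool_rot: [180.0, 0.0, 0.3]
force: [-0.3, -0.3, -0.3]
grip_width: 0.0569
grasp_force: 0.0
```

Run:
```python
from h import *
c,P=wrist('w1.png'); f=c['frame']; hsv=cv2.cvtColor(f,cv2.COLOR_RGB2HSV).astype(int); H,S,V=hsv[...,0],hsv[...,1],hsv[...,2]; z=P[...,2]
print(get_obs()['qpos'])
m=(S<80)&(V>80)&(z>.04)&(z<.072); n,l,st,ce=cv2.connectedComponentsWithStats(m.astype(np.uint8))
for i in range(1,n):
    if st[i,4]>150: q=P[l==i]; print(ce[i].round(),st[i,4],cv2.minAreaRect(q[:,:2].astype(np.float32)*1000),np.percentile(q[:,2],[5,95]).round(3))
m=(H<20)&(S>150)&(V>100)&(z>.06); n,l,st,ce=cv2.connectedComponentsWithStats(m.astype(np.uint8))
for i in range(1,n):
    if st[i,4]>150: q=P[l==i]; t=q[q[:,2]>np.percentile(q[:,2],80)-.004];print('cap',ce[i].round(),t[:,:2].mean(0),np.ptp(t,axis=0).round(3))
go(.444,-.109,.035,0)
```

```text
[ 37.76963403  -2.89068636 -25.60100992 111.33756636  -1.28473881
  71.28110524 -77.21770351]
[186. 173.] 328 ((457.3025207519531, 30.593780517578125), (46.225318908691406, 24.996023178100586), 20.46307373046875) [0.041 0.055]
[316. 187.] 954 ((440.8071594238281, -111.0383529663086), (29.966562271118164, 53.93183135986328), 86.3156509399414) [0.05  0.067]
[247. 184.] 766 ((446.7322082519531, -37.131893157958984), (39.738983154296875, 33.20957946777344), 44.76956558227539) [0.043 0.067]
[390. 184.] 839 ((444.3951110839844, -193.00563049316406), (38.90808868408203, 38.289432525634766), 83.96724700927734) [0.043 0.066]
cap [401. 196.] [ 0.44581792 -0.19191828] [0.093 0.092 0.266]
at [ 0.4436 -0.1149  0.1835] [1.7997e+02 1.0000e-02 1.7000e-01] w 0.0566 F [ 0.3 -0.9  0.1] t 1.62
row [0.0015, -0.0201, 0.4951] [0.0002, 0.0001, 0.001] dist_rows 3.564559381721383
```

View pics/w1.png

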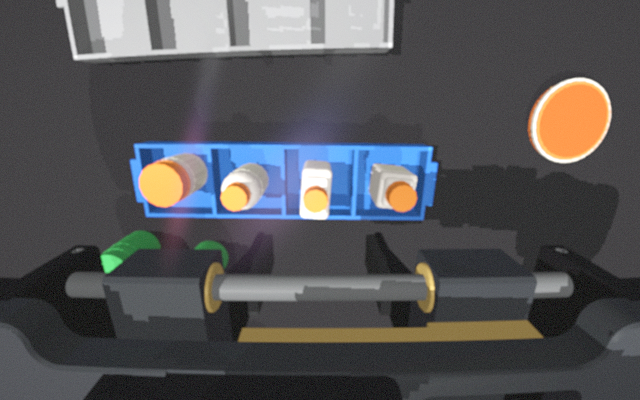

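Call:
servo_tool(series=[[[-0.004,-0.018,0.25,0,0,0.015,0.65],[-0.004,-0.018,0.25,0,0,0.015,0.65],[-0.004,-0.018,0.35,0,0,0.015,0.65],[-0.004,-0.018,0.42,0,0,0.015,0.65],[-0.004,-0.018,0.49,0,0,0.015,0.65],[-0.004,-0.018,0.49,0,0,0.015,0.65],[-0.004,-0.018,0.49,0,0,0.015,0.65]]], grip_force=15)

```text
time_s: 2.2
tool_pos: [0.4416, -0.1087, 0.036]
tool_rot: [-180.0, 0.1, -2.5]
force: [-0.2, -0.3, 0.7]
grip_width: 0.0567
grasp_force: 0.0
```

Call:
servo_tool(series=[[[0,0,0,0,0,0,0.3],[0,0,0,0,0,0,0.2],[0,0,0,0,0,0,0.2],[0,0,0,0,0,0,0.2],[0,0,0,0,0,0,0.2],[0,0,0,0,0,0,0.2],[0,0,0,0,0,0,0.2],[0,0,0,0,0,0,0.2]]])

```text
time_s: 2.87
tool_pos: [0.4432, -0.1076, 0.0372]
tool_rot: [180.0, -0.1, -2.3]
force: [-0.4, -0.9, 5.8]
grip_width: 0.0297
grasp_force: 15.0
```

Call:
servo_tool(series=[[[0,0,-0.05,0,0,0,0.2],[0,0,-0.13,0,0,0,0.2],[0,0,-0.22,0,0,0,0.2],[0,0,-0.3,0,0,0,0.2],[0,0,-0.36,0,0,0,0.2],[0,0,-0.38,0,0,0,0.2],[0,0,-0.38,0,0,0,0.2]]])

```text
time_s: 3.45
tool_pos: [0.4435, -0.1073, 0.1516]
tool_rot: [179.9, -0.1, -2.3]
force: [-0.6, -0.2, -0.3]
grip_width: 0.0298
grasp_force: 15.0
```

Run:
```python
from h import *
go(.6246,-.0625,.11,1.2)
snap('scene','s1.png')
```

```text
at [ 0.4435 -0.1073  0.1516] [ 1.7995e+02 -1.4000e-01 -2.3400e+00] w 0.0298 F [-0.6 -0.2 -0.3] t 3.45
row [0.5967, -0.1741, 0.14] [0.0003, -0.0008, -0.0197] dist_rows 4.583983214950988
```

View pics/s1.png

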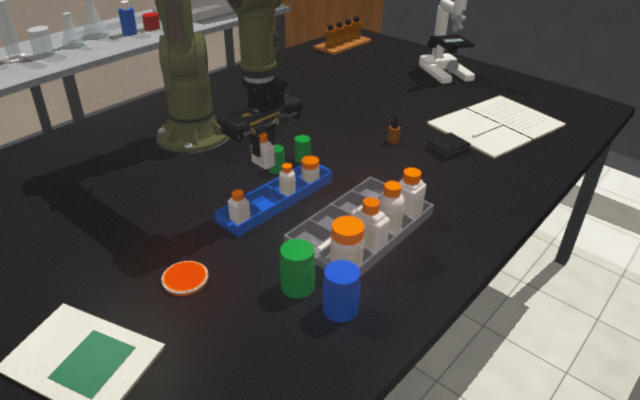

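Call:
servo_tool(series=[[[0.15,-0.044,0,0,0,-0.02,0.2],[0.28,-0.081,0,0,0,-0.02,0.2],[0.41,-0.12,0,0,0,-0.02,0.2],[0.52,-0.152,0,0,0,-0.02,0.2],[0.58,-0.17,0,0,0,-0.02,0.2],[0.597,-0.174,0,0,0,-0.02,0.2],[0.597,-0.174,0,0,0,-0.02,0.2],[0.597,-0.174,0,0,0,-0.02,0.2]]])

```text
time_s: 4.17
tool_pos: [0.622, -0.0625, 0.1486]
tool_rot: [-180.0, 0.2, 1.3]
force: [-0.3, -0.5, 0.2]
grip_width: 0.0301
grasp_force: 15.0
```

Run:
```python
from h import *
go(.6246,-.0625,.037,1.2)
c=snap('scene','s2.png'); P=cloud(c)
f=c['frame']; cv2.imwrite('pics/s2c.png',cv2.resize(f[100:300,240:460,::-1],None,fx=2.7,fy=2.7,interpolation=cv2.INTER_CUBIC))
```

```text
at [ 0.622  -0.0625  0.1486] [-179.98    0.23    1.26] w 0.0301 F [-0.3 -0.5  0.2] t 4.17
row [0.0103, 0.0002, 0.3719] [-0.0001, 0.0013, 0.0004] dist_rows 2.6767798850079476
```

View pics/s2c.png

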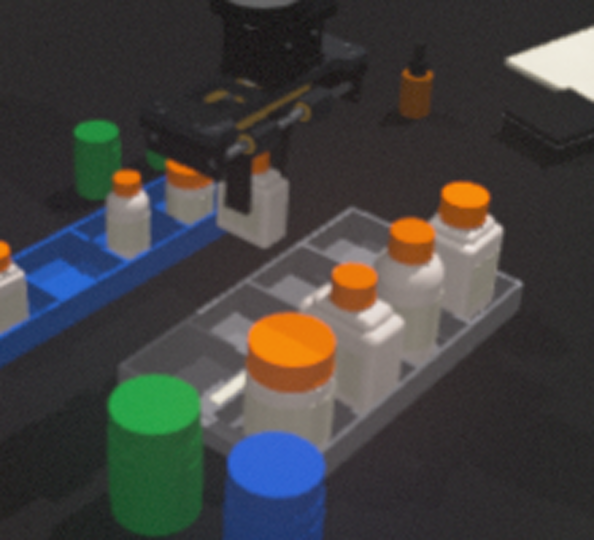

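Call:
servo_tool(series=[[[0.006,0,0.12,0,0,0,0.2],[0.006,0,0.22,0,0,0,0.2],[0.006,0,0.3,0,0,0,0.2],[0.006,0,0.34,0,0,0,0.2],[0.006,0,0.36,0,0,0,0.2],[0.006,0,0.367,0,0,0,0.2],[0.006,0,0.367,0,0,0,0.2],[0.006,0,0.367,0,0,0,0.2]]])

```text
time_s: 4.88
tool_pos: [0.6267, -0.0626, 0.0422]
tool_rot: [180.0, -0.2, 1.2]
force: [-0.6, -0.5, -0.1]
grip_width: 0.0301
grasp_force: 15.0
```

Call:
servo_tool(series=[[[0,0,0.006,0,0,0,0.2],[0,0,0.01,0,0,0,0.2],[0,0,0.012,0,0,0,0.2],[0,0,0.012,0,0,0,0.2]]])

```text
time_s: 5.22
tool_pos: [0.6259, -0.0625, 0.0373]
tool_rot: [180.0, -0.0, 1.3]
force: [-0.3, -0.6, 1.2]
grip_width: 0.03
grasp_force: 15.0
```

Contact with the floor is starting; release, then raise.

Call:
servo_tool(series=[[[0,0,0,0,0,0,0.4],[0,0,0,0,0,0,0.55],[0,0,0,0,0,0,0.6],[0,0,0,0,0,0,0.6],[0,0,-0.06,0,0,0,0.6],[0,0,-0.16,0,0,0,0.6],[0,0,-0.29,0,0,0,0.6],[0,0,-0.38,0,0,0,0.6],[0,0,-0.41,0,0,0,0.6],[0,0,-0.41,0,0,0,0.6]]])

```text
time_s: 6.05
tool_pos: [0.6276, -0.0623, 0.1633]
tool_rot: [179.9, -0.3, 1.3]
force: [-0.6, -0.8, 0.1]
grip_width: 0.0523
grasp_force: 0.0
```

Run:
```python
from h import *
go(.446,-.033,.15,0)
```

```text
at [ 0.6276 -0.0623  0.1633] [179.93  -0.34   1.25] w 0.0523 F [-0.6 -0.8  0.1] t 6.05
row [-0.6032, -0.111, 0.0405] [0.0004, -0.0019, 0.007] dist_rows 4.421890750333494
```

Call:
servo_tool(series=[[[-0.13,-0.024,0,0,0,0.007,0.7],[-0.26,-0.048,0,0,0,0.007,0.7],[-0.39,-0.072,0,0,0,0.007,0.7],[-0.5,-0.092,0.02,0,0,0.007,0.7],[-0.58,-0.107,0.04,0,0,0.007,0.7],[-0.603,-0.111,0.04,0,0,0.007,0.7],[-0.603,-0.111,0.04,0,0,0.007,0.7],[-0.603,-0.111,0.04,0,0,0.007,0.7],[-0.603,-0.111,0.04,0,0,0.007,0.7]]])

```text
time_s: 6.8
tool_pos: [0.4453, -0.0332, 0.1479]
tool_rot: [-180.0, -0.1, -0.0]
force: [-0.3, -0.6, 0.3]
grip_width: 0.0613
grasp_force: 0.0
```

Run:
```python
from h import *
go(.446,-.033,.036,0)
```

```text
at [ 0.4453 -0.0332  0.1479] [-1.7997e+02 -5.0000e-02 -2.0000e-02] w 0.0613 F [-0.3 -0.6  0.3] t 6.8
row [0.0021, -0.0005, 0.373] [-0.0002, -0.0003, -0.0001] dist_rows 2.6834260552427063
```

Call:
servo_tool(series=[[[0.002,0,0.12,0,0,0,0.7],[0.002,0,0.22,0,0,0,0.7],[0.002,0,0.3,0,0,0,0.7],[0.002,0,0.35,0,0,0,0.7],[0.002,0,0.373,0,0,0,0.7],[0.002,0,0.373,0,0,0,0.7],[0.002,0,0.373,0,0,0,0.5],[0.002,0,0.373,0,0,0,0.3],[0.002,0,0.373,0,0,0,0.3],[0.002,0,0.373,0,0,0,0.3],[0.002,0,0.373,0,0,0,0.3],[0.002,0,0.373,0,0,0,0.3]]])

```text
time_s: 7.8
tool_pos: [0.4454, -0.0333, 0.0369]
tool_rot: [180.0, -0.1, -0.0]
force: [0.1, 0.3, 4.9]
grip_width: 0.0394
grasp_force: 15.0
```

Call:
servo_tool(series=[[[0,0,0,0,0,0,0.3],[0,0,-0.05,0,0,0,0.3],[0,0,-0.13,0,0,0,0.3],[0,0,-0.22,0,0,0,0.3],[0,0,-0.3,0,0,0,0.3],[0,0,-0.36,0,0,0,0.3],[0,0,-0.38,0,0,0,0.3],[0,0,-0.38,0,0,0,0.3]]])

```text
time_s: 8.47
tool_pos: [0.4454, -0.0332, 0.1511]
tool_rot: [179.9, -0.2, -0.0]
force: [0.4, -0.7, -1.4]
grip_width: 0.0397
grasp_force: 15.0
```

Run:
```python
from h import *
go(.623,.018,.15,1.2)
```

```text
at [ 0.4454 -0.0332  0.1511] [ 1.7994e+02 -1.6000e-01 -2.0000e-02] w 0.0397 F [ 0.4 -0.7 -1.4] t 8.47
row [0.5919, -0.1708, 0.0051] [0.0003, -0.0009, -0.0068] dist_rows 4.43208811839857
```

Call:
servo_tool(series=[[[0.13,-0.038,0,0,0,-0.007,0.3],[0.26,-0.076,0,0,0,-0.007,0.3],[0.39,-0.114,0,0,0,-0.007,0.3],[0.51,-0.148,0,0,0,-0.007,0.3],[0.57,-0.166,0,0,0,-0.007,0.3],[0.592,-0.171,0,0,0,-0.007,0.3],[0.592,-0.171,0,0,0,-0.007,0.3],[0.592,-0.171,0,0,0,-0.007,0.3],[0.592,-0.171,0,0,0,-0.007,0.3]]])

```text
time_s: 9.22
tool_pos: [0.6205, 0.0176, 0.1491]
tool_rot: [179.9, 0.1, 1.2]
force: [0.3, -0.7, -1.4]
grip_width: 0.0395
grasp_force: 15.0
```

Run:
```python
from h import *
go(.623,.018,.037,1.2)
```

```text
at [0.6205 0.0176 0.1491] [1.7995e+02 1.3000e-01 1.2300e+00] w 0.0395 F [ 0.3 -0.7 -1.4] t 9.22
row [0.0092, -0.0016, 0.3737] [0.0003, 0.0007, 0.0002] dist_rows 2.6892109876982078
```

Call:
servo_tool(series=[[[0.004,0,0.12,0,0,0,0.3],[0.004,0,0.22,0,0,0,0.3],[0.004,0,0.3,0,0,0,0.3],[0.004,0,0.34,0,0,0,0.3],[0.004,0,0.36,0,0,0,0.3],[0.004,0,0.37,0,0,0,0.3],[0.004,0,0.377,0,0,0,0.3],[0.004,0,0.38,0,0,0,0.3],[0.004,0,0.38,0,0,0,0.3],[0.004,0,0.38,0,0,0,0.3]]])

```text
time_s: 10.05
tool_pos: [0.6241, 0.0183, 0.0371]
tool_rot: [180.0, -0.1, 1.3]
force: [0.6, -0.1, -0.7]
grip_width: 0.0399
grasp_force: 15.0
```

Call:
servo_tool(series=[[[0,0,0.003,0,0,0,0.3],[0,0,0.003,0,0,0,0.3],[0,0,0.003,0,0,0,0.5],[0,0,0.003,0,0,0,0.65],[0,0,0.003,0,0,0,0.65],[0,0,0,0,0,0,0.65],[0,0,-0.06,0,0,0,0.65],[0,0,-0.16,0,0,0,0.65],[0,0,-0.29,0,0,0,0.65],[0,0,-0.38,0,0,0,0.65],[0,0,-0.4,0,0,0,0.65],[0,0,-0.4,0,0,0,0.65]]])

```text
time_s: 11.05
tool_pos: [0.6251, 0.0186, 0.1589]
tool_rot: [180.0, -0.3, 1.3]
force: [-0.1, 0.2, -1.0]
grip_width: 0.0569
grasp_force: 0.0
```

Run:
```python
from h import *
go(.455,.042,.15,0)
```

```text
at [0.6251 0.0186 0.1589] [179.97  -0.31   1.25] w 0.0569 F [-0.1  0.2 -1. ] t 11.05
row [-0.5654, -0.0905, 0.0265] [0.0001, -0.0017, 0.007] dist_rows 4.123842650073986
```

Call:
servo_tool(series=[[[-0.13,-0.021,0,0,0,0.007,0.8],[-0.26,-0.042,0,0,0,0.007,0.8],[-0.38,-0.061,0,0,0,0.007,0.8],[-0.48,-0.077,0.02,0,0,0.007,0.8],[-0.55,-0.088,0.026,0,0,0.007,0.8],[-0.565,-0.09,0.026,0,0,0.007,0.8],[-0.565,-0.09,0.026,0,0,0.007,0.8],[-0.565,-0.09,0.026,0,0,0.007,0.8],[-0.565,-0.09,0.026,0,0,0.007,0.8]]])

```text
time_s: 11.8
tool_pos: [0.4544, 0.0413, 0.148]
tool_rot: [-180.0, -0.0, -0.0]
force: [-0.2, 0.6, 0.5]
grip_width: 0.0699
grasp_force: 0.0
```

Run:
```python
from h import *
go(.455,.042,.036,0)
c,P=wrist('w2.png'); f=c['frame']; hsv=cv2.cvtColor(f,cv2.COLOR_RGB2HSV).astype(int); H,S,V=hsv[...,0],hsv[...,1],hsv[...,2]; z=P[...,2]
m=(H<20)&(S>150)&(V>100)&(z>.06)&(z<.085)&(P[...,0]<.52); q=P[m]; q=q[np.abs(q[:,1]-.04)<.05]; q=q[q[:,2]>.068]; print(len(q),cv2.minEnclosingCircle(q[:,:2].astype(np.float32)*1000),q.mean(0))
print(get_obs()['qpos'])
```

```text
at [0.4544 0.0413 0.148 ] [-1.7996e+02 -2.0000e-02 -3.0000e-02] w 0.0699 F [-0.2  0.6  0.5] t 11.8
row [0.002, -0.0019, 0.3734] [-0.0002, -0.0001, -0.0002] dist_rows 2.6864595228888764
875 ((453.7572326660156, 40.67621994018555), 21.332477569580078) [0.45468423 0.03248023 0.0707604 ]
[ 29.57853548  -1.093051   -37.30002917 113.88569441  -0.7785176
  66.96644261 -97.44195199]
```

View pics/w2.png

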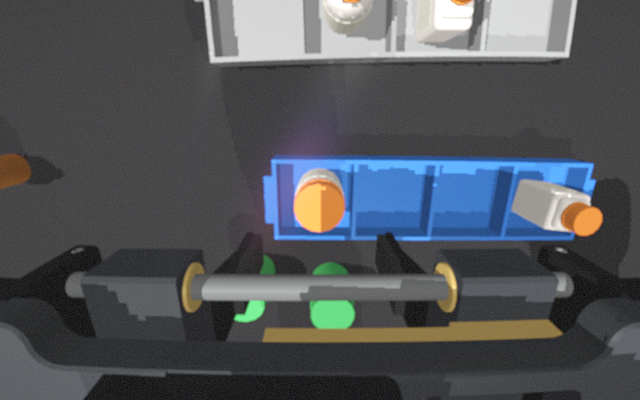

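Call:
servo_tool(series=[[[0,0,0.12,0,0,0,0.8],[0,0,0.22,0,0,0,0.8],[0,0,0.3,0,0,0,0.8],[0,0,0.35,0,0,0,0.8],[0,0,0.373,0,0,0,0.8],[0,0,0.373,0,0,0,0.8],[0,0,0.373,0,0,0,0.6],[0,0,0.373,0,0,0,0.4],[0,0,0.373,0,0,0,0.4],[0,0,0.373,0,0,0,0.4],[0,0,0.373,0,0,0,0.4],[0,0,0.373,0,0,0,0.4]]])

```text
time_s: 12.85
tool_pos: [0.454, 0.0415, 0.037]
tool_rot: [180.0, -0.1, -0.0]
force: [0.1, -0.1, 4.1]
grip_width: 0.0456
grasp_force: 15.0
```

Call:
servo_tool(series=[[[0,0,0,0,0,0,0.4],[0,0,-0.05,0,0,0,0.4],[0,0,-0.13,0,0,0,0.4],[0,0,-0.22,0,0,0,0.4],[0,0,-0.3,0,0,0,0.4],[0,0,-0.36,0,0,0,0.4],[0,0,-0.38,0,0,0,0.4],[0,0,-0.38,0,0,0,0.4]]])

```text
time_s: 13.52
tool_pos: [0.4543, 0.0415, 0.1514]
tool_rot: [180.0, -0.2, -0.0]
force: [0.7, 0.3, -0.8]
grip_width: 0.0457
grasp_force: 15.0
```

Run:
```python
from h import *
go(.626,-.1425,.15,1.2)
```

```text
at [0.4543 0.0415 0.1514] [ 1.7996e+02 -1.7000e-01 -2.0000e-02] w 0.0457 F [ 0.7  0.3 -0.8] t 13.52
row [0.5727, 0.6131, 0.0069] [0.0003, -0.0009, -0.0068] dist_rows 6.035869053764405
```

Call:
servo_tool(series=[[[0.09,0.096,0,0,0,-0.007,0.4],[0.18,0.193,0,0,0,-0.007,0.4],[0.27,0.289,0,0,0,-0.007,0.4],[0.36,0.385,0,0,0,-0.007,0.4],[0.45,0.48,0,0,0,-0.007,0.4],[0.52,0.555,0,0,0,-0.007,0.4],[0.56,0.598,0,0,0,-0.007,0.4],[0.573,0.613,0,0,0,-0.007,0.4],[0.573,0.613,0,0,0,-0.007,0.4],[0.573,0.613,0,0,0,-0.007,0.4],[0.573,0.613,0,0,0,-0.007,0.4]]])

```text
time_s: 14.43
tool_pos: [0.6242, -0.1402, 0.1496]
tool_rot: [-179.9, 0.1, 1.4]
force: [-0.9, 0.5, -1.6]
grip_width: 0.0456
grasp_force: 15.0
```

Run:
```python
from h import *
go(.626,-.1425,.037,1.2)
```

```text
at [ 0.6242 -0.1402  0.1496] [-1.7994e+02  9.0000e-02  1.3900e+00] w 0.0456 F [-0.9  0.5 -1.6] t 14.43
row [0.0064, 0.0082, 0.3754] [-0.0003, 0.0005, 0.0011] dist_rows 2.7015781025712897
```

Call:
servo_tool(series=[[[0.003,0.005,0.12,0,0,0,0.4],[0.003,0.005,0.22,0,0,0,0.4],[0.003,0.005,0.3,0,0,0,0.4],[0.003,0.005,0.34,0,0,0,0.4],[0.003,0.005,0.36,0,0,0,0.4],[0.003,0.005,0.37,0,0,0,0.4],[0.003,0.005,0.378,0,0,0,0.4],[0.003,0.005,0.383,0,0,0,0.4],[0.003,0.005,0.383,0,0,0,0.4],[0.003,0.005,0.383,0,0,0,0.4]]])

```text
time_s: 15.27
tool_pos: [0.6273, -0.1438, 0.0371]
tool_rot: [180.0, -0.2, 1.3]
force: [-0.2, 0.4, 3.3]
grip_width: 0.0459
grasp_force: 15.0
```

Call:
servo_tool(series=[[[0,0,0,0,0,0,0.55],[0,0,0,0,0,0,0.7],[0,0,0,0,0,0,0.7],[0,0,0,0,0,0,0.7],[0,0,-0.06,0,0,0,0.7],[0,0,-0.16,0,0,0,0.7],[0,0,-0.29,0,0,0,0.7],[0,0,-0.38,0,0,0,0.7],[0,0,-0.4,0,0,0,0.7],[0,0,-0.4,0,0,0,0.7]]])

```text
time_s: 16.1
tool_pos: [0.6278, -0.1441, 0.1583]
tool_rot: [179.9, -0.3, 1.2]
force: [0.2, 0.8, -0.3]
grip_width: 0.061
grasp_force: 0.0
```

Run:
```python
from h import *
go(.4455,-.192,.15,-3)
```

```text
at [ 0.6278 -0.1441  0.1583] [179.9   -0.29   1.25] w 0.061 F [ 0.2  0.8 -0.3] t 16.1
row [-0.6113, 0.1463, 0.0248] [0.0005, -0.0016, 0.0236] dist_rows 4.525262925936512
```

Call:
servo_tool(series=[[[-0.13,0.031,0,0,0,0.024,0.7],[-0.26,0.062,0,0,0,0.024,0.7],[-0.39,0.093,0,0,0,0.024,0.7],[-0.51,0.122,0.02,0,0,0.024,0.7],[-0.59,0.141,0.025,0,0,0.024,0.7],[-0.611,0.146,0.025,0,0,0.024,0.7],[-0.611,0.146,0.025,0,0,0.024,0.7],[-0.611,0.146,0.025,0,0,0.024,0.7],[-0.611,0.146,0.025,0,0,0.024,0.7]]])

```text
time_s: 16.85
tool_pos: [0.445, -0.1909, 0.1476]
tool_rot: [-180.0, -0.0, -3.0]
force: [0.0, -0.1, 0.5]
grip_width: 0.061
grasp_force: 0.0
```

Run:
```python
from h import *
c,P=wrist('w3.png'); f=c['frame']; hsv=cv2.cvtColor(f,cv2.COLOR_RGB2HSV).astype(int); H,S,V=hsv[...,0],hsv[...,1],hsv[...,2]; z=P[...,2]
m=(S<80)&(V>80)&(z>.045)&(z<.075)&(P[...,0]<.5)&(abs(P[...,1]+.19)<.05)&(P[...,0]>.41); q=P[m]; print(len(q),cv2.minAreaRect(q[:,:2].astype(np.float32)*1000))
go(.4455,-.192,.036,-3)
```

```text
927 ((444.98480224609375, -193.96316528320312), (37.93178176879883, 37.22207260131836), 84.49720764160156)
at [ 0.4451 -0.1908  0.1476] [-1.7995e+02 -2.0000e-02 -2.9600e+00] w 0.061 F [-0.1 -0.9  0.5] t 16.9
row [0.0014, 0.0043, 0.372] [-0.0003, -0.0001, 0.0002] dist_rows 2.676604063565493
```

View pics/w3.png

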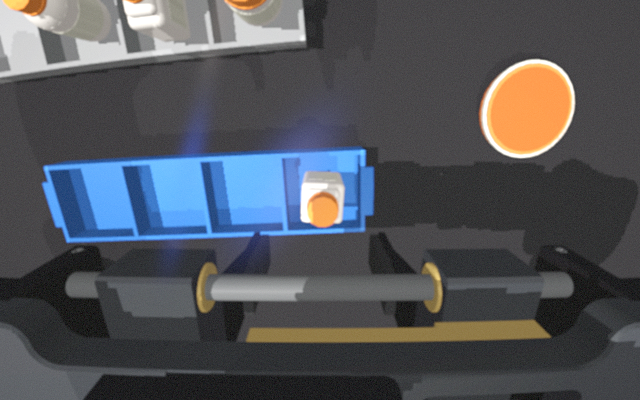

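Call:
servo_tool(series=[[[0.001,0.006,0.12,0,0,0.008,0.7],[0.001,0.006,0.22,0,0,0.008,0.7],[0.001,0.006,0.3,0,0,0.008,0.7],[0.001,0.006,0.35,0,0,0.008,0.7],[0.001,0.006,0.372,0,0,0.008,0.7],[0.001,0.006,0.372,0,0,0.008,0.7],[0.001,0.006,0.372,0,0,0.008,0.5],[0.001,0.006,0.372,0,0,0.008,0.3],[0.001,0.006,0.372,0,0,0.008,0.3],[0.001,0.006,0.372,0,0,0.008,0.3],[0.001,0.006,0.372,0,0,0.008,0.3],[0.001,0.006,0.372,0,0,0.008,0.3]]])

```text
time_s: 17.9
tool_pos: [0.4447, -0.1938, 0.0372]
tool_rot: [179.9, -0.1, -4.5]
force: [-0.6, -0.7, 3.8]
grip_width: 0.0378
grasp_force: 15.0
```

Call:
servo_tool(series=[[[0,0,0,0,0,0,0.3],[0,0,-0.05,0,0,0,0.3],[0,0,-0.13,0,0,0,0.3],[0,0,-0.22,0,0,0,0.3],[0,0,-0.3,0,0,0,0.3],[0,0,-0.36,0,0,0,0.3],[0,0,-0.38,0,0,0,0.3],[0,0,-0.38,0,0,0,0.3]]])

```text
time_s: 18.57
tool_pos: [0.4448, -0.1939, 0.1515]
tool_rot: [179.9, -0.1, -4.5]
force: [-0.0, -0.2, -0.7]
grip_width: 0.0381
grasp_force: 15.0
```

Run:
```python
from h import *
go(.621,.098,.15,1.2)
```

```text
at [ 0.4448 -0.1939  0.1515] [ 1.7991e+02 -1.4000e-01 -4.5100e+00] w 0.0381 F [-0.  -0.2 -0.7] t 18.57
row [0.5089, -1.0162, 0.0046] [0.0005, -0.0008, -0.0317] dist_rows 8.17627081556564
```

Call:
servo_tool(series=[[[0.06,-0.12,0,0,0,-0.032,0.3],[0.12,-0.24,0,0,0,-0.032,0.3],[0.18,-0.36,0,0,0,-0.032,0.3],[0.24,-0.48,0,0,0,-0.032,0.3],[0.3,-0.6,0,0,0,-0.032,0.3],[0.36,-0.72,0,0,0,-0.032,0.3],[0.42,-0.84,0,0,0,-0.032,0.3],[0.47,-0.94,0,0,0,-0.032,0.3],[0.5,-0.99,0,0,0,-0.032,0.3],[0.5,-0.99,0,0,0,-0.032,0.3],[0.5,-0.99,0,0,0,-0.032,0.3]]])

```text
time_s: 19.48
tool_pos: [0.6157, 0.0922, 0.1477]
tool_rot: [-180.0, 0.2, 1.4]
force: [0.9, -0.9, -1.4]
grip_width: 0.0378
grasp_force: 15.0
```

Run:
```python
from h import *
go(.621,.098,.037,1.2)
```

```text
at [0.6157 0.0922 0.1477] [-179.96    0.23    1.42] w 0.0378 F [ 0.9 -0.9 -1.4] t 19.48
row [0.0197, -0.0186, 0.3689] [-0.0002, 0.0013, 0.0012] dist_rows 2.6612092892606554
```

Call:
servo_tool(series=[[[0.014,-0.018,0.02,0,0,0.001,0.3],[0.014,-0.018,0.12,0,0,0.001,0.3],[0.014,-0.018,0.22,0,0,0.001,0.3],[0.014,-0.018,0.3,0,0,0.001,0.3],[0.014,-0.018,0.34,0,0,0.001,0.3],[0.014,-0.018,0.36,0,0,0.001,0.3],[0.014,-0.018,0.37,0,0,0.001,0.3],[0.014,-0.018,0.375,0,0,0.001,0.3],[0.014,-0.018,0.377,0,0,0.001,0.3],[0.014,-0.018,0.377,0,0,0.001,0.3],[0.014,-0.018,0.377,0,0,0.001,0.3]]])

```text
time_s: 20.4
tool_pos: [0.6218, 0.0965, 0.0384]
tool_rot: [180.0, -0.1, 1.1]
force: [1.0, -0.9, -1.1]
grip_width: 0.0381
grasp_force: 15.0
```

Lower 1.5 mm more, release, rise and back away.

Call:
servo_tool(series=[[[0,0,0.003,0,0,0,0.3],[0,0,0.005,0,0,0,0.3],[0,0,0.005,0,0,0,0.3],[0,0,0.005,0,0,0,0.45],[0,0,0.005,0,0,0,0.62],[0,0,0.005,0,0,0,0.62],[0,0,0,0,0,0,0.62],[0,0,-0.06,0,0,0,0.62],[0,0,-0.16,0,0,0,0.62],[0,0,-0.29,0,0,0,0.62],[0,0,-0.42,0,0,0,0.62],[0,0,-0.5,0,0,0,0.62]]])

```text
time_s: 21.4
tool_pos: [0.6222, 0.097, 0.1915]
tool_rot: [-180.0, -0.3, 1.1]
force: [0.5, 0.2, 1.2]
grip_width: 0.0539
grasp_force: 0.0
```

Call:
servo_tool(series=[[[-0.13,-0.06,0,0,0,0,0.62],[-0.25,-0.12,0,0,0,0,0.62],[-0.37,-0.18,0,0,0,0,0.62],[-0.47,-0.23,0,0,0,0,0.62],[-0.5,-0.25,0,0,0,0,0.62],[-0.5,-0.25,0,0,0,0,0.62],[-0.5,-0.25,0,0,0,0,0.62],[-0.5,-0.25,0,0,0,0,0.62]]])

```text
time_s: 22.07
tool_pos: [0.4711, 0.1673, 0.1873]
tool_rot: [180.0, -0.1, 1.0]
force: [0.6, -0.5, -0.3]
grip_width: 0.0537
grasp_force: 0.0
```

Run:
```python
from h import *
c=snap('scene','s3.png'); cv2.imwrite('pics/s3c.png',cv2.resize(c['frame'][120:320,240:460,::-1],None,fx=2.7,fy=2.7,interpolation=cv2.INTER_CUBIC))
c=snap('top','t3.png'); cv2.imwrite('pics/t3c.png',cv2.resize(c['frame'][80:290,220:450,::-1],None,fx=2.5,fy=2.5,interpolation=cv2.INTER_CUBIC))
```

```text
(no output)
```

View pics/s3c.png

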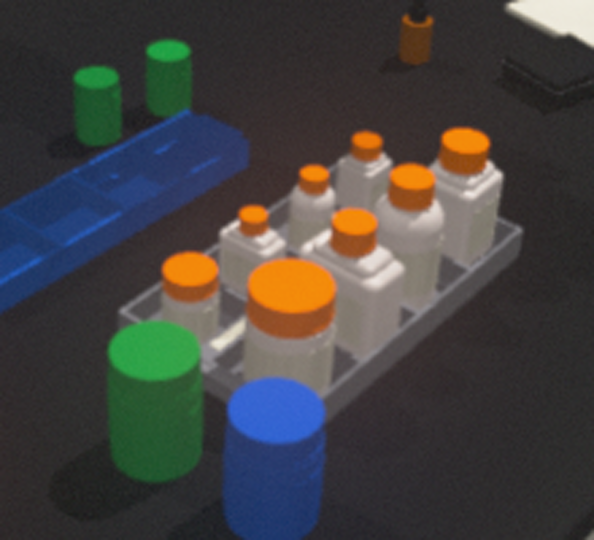

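View pics/t3c.png

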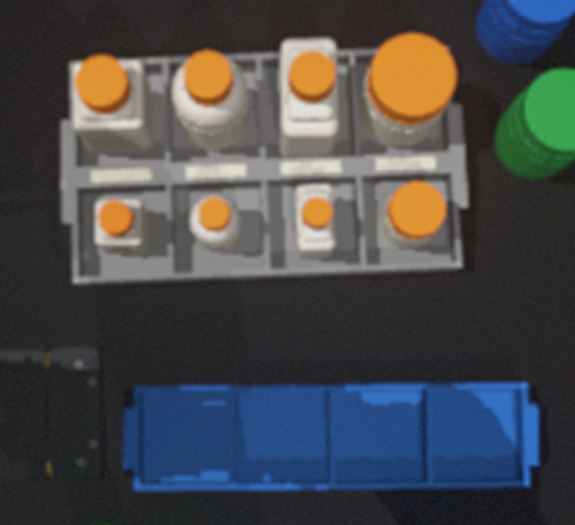

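All four small bottles stand upright in front of their stock twins (square, round, oblong, jar from left to right), and the stock bottles have not moved.

```bash
python3 -c "
from cell import env
print(env.sign_off())"
```

```text
the job is handed in; nothing more can be done
None
```

I put all four small bottles upright in the front row, each in front of the stock bottle of its own shape (square, round, oblong, jar from the robot's left), and handed the job in at about 22 s; the final pictures showed the stock bottles undisturbed, but no verdict came back.

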